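Load and pin shut the laundry's token collection box

ROBOT

A 7-joint arm with a two-finger parallel gripper is mounted at the origin on the work surface. World frame = base frame: x ahead of the robot, y to its left, z up, the work surface at z = 0. Lengths are in m, angles in rad, forces in N, time in s.
With the tool pointing down it reaches from about 0.35 to 0.9 m from the base axis. Payload 7.2 kg.
Tool frame: the origin (TCP) lies on the centre line of the jaws, within the pads' length; the fingertips stand 8 mm ahead of it and the grasp point (between the pads) lies 11 mm behind it (manip.tips_ahead is the z of the fingertips in the tool frame, in m); z points along the fingers, y is the line along which they close (so a half turn about z gives the same grasp; the last joint's range is limited). The gripper opens to 85 mm and grips with 20 to 120 N. Pads are 22 mm wide; open, the fingers measure 114 mm over their backs; the gripper's body (76 mm by 85 mm) begins 54 mm behind the grasp point. The pads swing forward as they close: fully open they stand 13 mm farther back than shut.
Start: joints at [1.281, 0.411, -0.013, 1.596, 0.006, 1.134, -0.082], TCP at [0.137, -0.61, 0.239] pointing down, gripper open.
Joint ranges: [-2.95, 2.95], [-0.29, 1.99], [-1.47, 1.44], [0.14, 2.54], [-1.03, 4.17], [0.13, 1.85], [-2.86, 2.86]. Speed limits (rad/s): [2.39, 2.39, 3.01, 3.01, 3.14, 3.14, 3.14].

INTERFACE

Orientations are given as a unit quaternion [w, x, y, z].
In Python, from station import manip gives the robot as it stands.
- The arm moves only by the tool send_rows, never from a script. Its argument "series" is a list of rows, each a list of 7 numbers: the shift along the world's x, y, z in mm, then the turn, a rotation vector about the world's x, y, z in rad, then the finger opening in mm, from 0 to 85.4. In form: [[x, y, z, rx, ry, rz, jaw], ...]. A call has 1 to 12 rows; each row shifts and turns the commanded pose from where the row before left it; what a row does not reach is not made up. A row lasts 1/8 s, in which the tool goes at most 62.5 mm and 10.7 degrees, less where a joint would pass 70% of its speed; a pose out of reach is approached as far as the arm can. A call is refused whole if a number of a shift passes 62.5 or a number of a turn 0.188, either way. A call with a gripper value outside its range is refused whole. The fingers move at their own pace and stop on an object; "grip_force" is the grip in N (left out, the last holds). Time passes only in rows, so rows that do not move let the fingers close. It gives the time, the measured TCP pose, the force, the opening and the grip force at its end, in the units of the state.
- manip.read_state(): the state, without advancing time (a new reading comes with each control period).
- manip.camera(name): name is "scene" or "side" or "wrist"; returns a dict with "frame" (420x560x3 uint8, blue, green, red), "K" (3x3 intrinsics, pixels), "k1" (the pictures are not rectified: a ray, as slopes to the right and down, at radius r is drawn at 1 + k1 r^2 times it, then the intrinsics apply), "pose" (4x4, takes a point from camera to world coordinates); the wrist camera has in their place "hand_eye" (4x4, takes a point from camera to tool coordinates, whose origin is the TCP and whose axes are the flange's). Camera axes: x right, y up, looking along -z (the intrinsics and any distortion apply to the point x, -y, -z); pixel columns grow to the right and rows downward; lengths in m; the calibration is good to about 2 mm. A picture is of the moment at which its call begins: read the wrist's pose just before it. There is no depth.
- manip.hand_in(): hands the job in; it is judged then, once.
The state is a dict: "time_s": time; "q": joint angles; "joint_vel": joint speeds; "effort": joint torques, N m; "tool_pos": TCP position; "tool_rot": TCP orientation; "contact_force": force on the tool from outside, world axes, zero at the start; "wrist_torque": the same for the moment, N m; "grip_width": finger opening in m; "finger_force": force on a finger pad.
Only numpy, scipy, OpenCV 4.12 (cv2) and the standard library are available. Lean on these libraries where they do the work, as an engineer would, in place of code of your own. Each camera call takes 0.05 s, during which the arm holds its last target. There are 200 camera calls.

TASK

Get the token collection box ready for pick-up: lay every grey token magazine that is on the counter into the open steel box, and only then shut its lid fully. Then pull the two locking pins (square metal handles) up out of the holder's cups and put one down through each of the box's two hasps, through the eye of the lid and the lug under it, until its collar sits on the lid's eye; leave all the other things where they are.

Things in the scene. Friction and masses are not known exactly. Their poses are not given: they have to be found in the camera images.
- box: open steel box on a grey stand, bolted to the counter: stand 60 mm high, box 144 (x) x 220 (y) x 76 mm on it, walls and floor 5 mm, so the inner floor is 134 x 210 mm at height 65 mm, the rim at 136 mm; origin under its centre on the counter, x towards the hinge side (away from the robot), y along the hinge. Two lugs for the hasps stand out at the side facing the robot
- lug_left (a point): centre of the 19 mm hole in the box's fixed left (+y) lug, on its upper face, at x = -96, y = +75, z = 114 mm in the box's frame; the lug is a dark steel plate 44 x 44 x 6 mm, with free space below it down to the counter
- lug_right (a point): the same for the right (-y) lug, at y = -75 mm
- lid (a joint): angle of the lid: 0 shut (resting on the rim), 1.95 fully open, starts at 1.6 to 1.85; steel plate 148 x 224 x 6 mm, 0.4 kg, hinged along the box's far rim; the stiff hinge holds it where it is left when nearly upright and lets it sink shut softly from below about 0.9 rad; pushed over from behind it closes with 1 to 3 N
- lid_hinge (a point): point on the lid's hinge line, at its middle (x = 72 mm, z = 136 mm in the box's frame), on the underside plane of the lid
- eye_left (a point): centre of the 19 mm hole in the lid's left (+y) hasp tab, on the tab's upper face; the tab is a 44 x 44 x 6 mm dark steel plate in the plane of the lid, at its free edge, 168 mm from the hinge; with the lid shut this point is 142 mm above the counter, straight above the hole of the left lug
- eye_right (a point): the same for the right (-y) tab and lug
- holder: upright holder bolted to the counter: base plate 70 x 220 x 6 mm with four square grey plastic cups in a row along its y, at y = -75, -25, +25 and +75 mm; each cup is 16 mm wide inside, its inner floor 10 mm and its rim 101 mm above the counter; origin under its centre. Two cups hold the locking pins, the other two a screwdriver and a brush
- mag1: token magazine: grey plastic bar 100 x 30 x 34 mm (x, y, z) with a dark window on top and a steel band near each end, about 0.18 kg, lying flat on the counter; origin at the centre of its underside, x along its length. Two or three of the four magazines are present
- mag2: token magazine: grey plastic bar 100 x 30 x 34 mm (x, y, z) with a dark window on top and a steel band near each end, about 0.18 kg, lying flat on the counter; origin at the centre of its underside, x along its length. Two or three of the four magazines are present
- mag3: token magazine: grey plastic bar 100 x 30 x 34 mm (x, y, z) with a dark window on top and a steel band near each end, about 0.18 kg, lying flat on the counter; origin at the centre of its underside, x along its length. Two or three of the four magazines are present
- mag4: token magazine: grey plastic bar 100 x 30 x 34 mm (x, y, z) with a dark window on top and a steel band near each end, about 0.18 kg, lying flat on the counter; origin at the centre of its underside, x along its length. Two or three of the four magazines are present
- pin1: locking pin standing in a cup of the holder, 0.12 kg: round steel shaft 12 mm thick, 115 mm long (lowest 4 mm narrowed to 8 mm), above it a round collar 32 mm wide, 6 mm thick, then a square aluminium handle 20 x 20 mm, 45 mm tall (166 mm in all); origin at the shaft's lower end, z along the shaft to the handle, x and y square to the handle's faces
- pin2: locking pin standing in a cup of the holder, 0.12 kg: round steel shaft 12 mm thick, 115 mm long (lowest 4 mm narrowed to 8 mm), above it a round collar 32 mm wide, 6 mm thick, then a square aluminium handle 20 x 20 mm, 45 mm tall (166 mm in all); origin at the shaft's lower end, z along the shaft to the handle, x and y square to the handle's faces
- driver: screwdriver standing in a cup of the holder, round black handle 24 mm thick on top, 175 mm tall; origin at its lower end; not needed, leave it
- brush: small brush standing in a cup of the holder, wooden shaft and round dark wooden head 26 mm thick on top, 175 mm tall; origin at its lower end; not needed, leave it
- detergent: white detergent bottle, 80 mm wide, 200 mm tall; origin under its centre; leave it
- jar: clear jar, 76 mm wide, 100 mm tall; origin under its centre; leave it
- mug: white mug, 80 mm wide, 90 mm tall; origin under its centre; leave it
- wrench: steel wrench lying on the counter near the robot; leave it
- spray: white bottle with a red cap, 60 mm wide, 170 mm tall; origin under its centre; leave it
There are look-alikes about, which are no part of the job. Leave any blue look-alike of the pin2 alone.

How it is judged:
On the way, in this order (a step that is already met when the one before it is completed fails the run):
1. every magazine present lies in the box while the lid is still open (x of mag1 in the frame of box between -0.062 and 0.062 m and y of mag1 in the frame of box between -0.1 and 0.1 m and z of mag1 in the frame of box between 0.055 and 0.105 m and x of mag2 in the frame of box between -0.062 and 0.062 m and y of mag2 in the frame of box between -0.1 and 0.1 m and z of mag2 in the frame of box between 0.055 and 0.105 m and x of mag3 in the frame of box between -0.062 and 0.062 m and y of mag3 in the frame of box between -0.1 and 0.1 m and z of mag3 in the frame of box between 0.055 and 0.105 m and x of mag4 in the frame of box between -0.062 and 0.062 m and y of mag4 in the frame of box between -0.1 and 0.1 m and z of mag4 in the frame of box between 0.055 and 0.105 m and value of joint lid above 0.9 rad), for 0.2 s.
2. the lid is shut with the magazines in the box (x of mag1 in the frame of box between -0.062 and 0.062 m and y of mag1 in the frame of box between -0.1 and 0.1 m and z of mag1 in the frame of box between 0.055 and 0.105 m and x of mag2 in the frame of box between -0.062 and 0.062 m and y of mag2 in the frame of box between -0.1 and 0.1 m and z of mag2 in the frame of box between 0.055 and 0.105 m and x of mag3 in the frame of box between -0.062 and 0.062 m and y of mag3 in the frame of box between -0.1 and 0.1 m and z of mag3 in the frame of box between 0.055 and 0.105 m and x of mag4 in the frame of box between -0.062 and 0.062 m and y of mag4 in the frame of box between -0.1 and 0.1 m and z of mag4 in the frame of box between 0.055 and 0.105 m and value of joint lid below 0.05 rad), for 0.2 s.
3. one locking pin is fully home through a hasp (((x of pin1 in the frame of box between -0.108 and -0.084 m and y of pin1 in the frame of box between 0.063 and 0.087 m and z of pin1 in the frame of box below 0.034 m and angle between pin1's own z axis and vertical below 0.12 rad) or (x of pin1 in the frame of box between -0.108 and -0.084 m and y of pin1 in the frame of box between -0.087 and -0.063 m and z of pin1 in the frame of box below 0.034 m and angle between pin1's own z axis and vertical below 0.12 rad) or (x of pin2 in the frame of box between -0.108 and -0.084 m and y of pin2 in the frame of box between 0.063 and 0.087 m and z of pin2 in the frame of box below 0.034 m and angle between pin2's own z axis and vertical below 0.12 rad) or (x of pin2 in the frame of box between -0.108 and -0.084 m and y of pin2 in the frame of box between -0.087 and -0.063 m and z of pin2 in the frame of box below 0.034 m and angle between pin2's own z axis and vertical below 0.12 rad))), for 0.2 s.
At the end, for the whole second after the job is handed in: Every magazine present is inside the box, the lid is shut (within 0.05 rad), and one pin hangs at rest through each hasp: its lower end within 12 mm of the hasp's axis in x and y, the collar within 7 mm of the lid's eye, upright within 0.12 rad (all of step 2 and (((x of pin1 in the frame of box between -0.108 and -0.084 m and y of pin1 in the frame of box between 0.063 and 0.087 m and z of pin1 in the frame of box below 0.034 m and angle between pin1's own z axis and vertical below 0.12 rad) and (x of pin2 in the frame of box between -0.108 and -0.084 m and y of pin2 in the frame of box between -0.087 and -0.063 m and z of pin2 in the frame of box below 0.034 m and angle between pin2's own z axis and vertical below 0.12 rad)) or ((x of pin1 in the frame of box between -0.108 and -0.084 m and y of pin1 in the frame of box between -0.087 and -0.063 m and z of pin1 in the frame of box below 0.034 m and angle between pin1's own z axis and vertical below 0.12 rad) and (x of pin2 in the frame of box between -0.108 and -0.084 m and y of pin2 in the frame of box between 0.063 and 0.087 m and z of pin2 in the frame of box below 0.034 m and angle between pin2's own z axis and vertical below 0.12 rad))) and linear speed of each of pin1, pin2 below 0.02 m/s); the robot touches nothing.
It fails at once if one of the other things (screwdriver, brush, bottles, jar, mug, wrench) is moved by more than 40 mm (distance of any of driver, brush, detergent, jar, mug, wrench, spray from where it was at the start of the episode above 0.04 m).
Of mag1, mag2, mag3, mag4 only 2 to 3 are there at a start; the rules pass over those that are not, and their reading is None.
At some moment in a run one of mag1, mag2, mag3, mag4 may be knocked a few centimetres aside while the robot is not near it.
It also fails if it takes over 210 s, if anything falls off the work surface, if the arm or the gripper's body presses on something with over 40 N, if the wrist force passes 120 N, or if a joint passes its speed limit or range.

## Working session

There is one attempt and no reset: what is moved stays moved. The work goes in short steps, Python scripts to look and compute and a tool call to move; the robot and the scene stay as the last step left them, time stands still between calls to the robot, and variables do not carry over. Pictures are saved under pics/ and viewed, at most 14 in all, crops included, and the job is handed in when it is done.

Besides the shell and the picture viewer there is one more tool, called after ">>>" as name([rows], argument=value, ...), one row to a line, values as JSON. send_rows: Moves the arm, as the interface text tells. Its arguments: {"type":"object","properties":{"series":{"type":"array"},"grip_force":{"type":"number"}},"required":["series"]}

```bash
ls; mkdir -p pics; cat > h.py <<'E'
import numpy as np, cv2
from scipy.spatial.transform import Rotation as R
from station import manip
def T_tool(s):
    T=np.eye(4); q=s["tool_rot"]; T[:3,:3]=R.from_quat([q[1],q[2],q[3],q[0]]).as_matrix(); T[:3,3]=s["tool_pos"]; return T
def shot(name,fn=None):
    s=manip.read_state(); c=manip.camera(name)
    P=np.array(c["pose"]) if "pose" in c else T_tool(s)@np.array(c["hand_eye"])
    c["P"]=P
    if fn: cv2.imwrite("pics/"+fn,c["frame"]); np.savez("pics/"+fn+".npz",P=P,K=c["K"],k1=c["k1"])
    return c
def load(fn):
    d=np.load("pics/"+fn+".npz"); return dict(P=d["P"],K=d["K"],k1=float(d["k1"]),frame=cv2.imread("pics/"+fn))
def rays(c,uv):
    uv=np.atleast_2d(np.array(uv,float)); K=np.array(c["K"])
    n=cv2.undistortPoints(uv[:,None,:],K,np.array([c["k1"],0,0,0,0.]))[:,0]
    d=np.c_[n[:,0],-n[:,1],-np.ones(len(n))]@c["P"][:3,:3].T
    return c["P"][:3,3],d
def onz(c,uv,z):
    o,d=rays(c,uv); return o+d*((z-o[2])/d[:,2])[:,None]
def tri(ca,ua,cb,ub):
    o1,d1=rays(ca,ua); o2,d2=rays(cb,ub); out=[]
    for a,b in zip(d1,d2):
        A=np.c_[a,-b]; t=np.linalg.lstsq(A,o2-o1,rcond=None)[0]
        p,q=o1+a*t[0],o2+b*t[1]; out.append(np.r_[(p+q)/2,np.linalg.norm(p-q)])
    return np.array(out)
def proj(c,X):
    X=np.atleast_2d(np.array(X,float)); p=(X-c["P"][:3,3])@c["P"][:3,:3]
    n=np.c_[p[:,0]/-p[:,2],-p[:,1]/-p[:,2]]; r=(n**2).sum(1,keepdims=True); n=n*(1+c["k1"]*r)
    K=np.array(c["K"]); return n@K[:2,:2].T+K[:2,2]
E
python3 - <<'E'
from h import *
s=manip.read_state(); print({k:np.round(v,3).tolist() for k,v in s.items()})
for n in("scene","side","wrist"):
    c=shot(n,n+"0.png"); print(n,np.round(c["P"],3).tolist(),np.array(c["K"]).tolist(),c["k1"])
a=cv2.imread("pics/scene0.png");b=cv2.imread("pics/side0.png")
E
```

```text
pics
{'time_s': 0.0, 'q': [1.281, 0.412, -0.013, 1.597, 0.006, 1.134, -0.082], 'joint_vel': [-0.001, 0.002, 0.001, 0.001, -0.001, -0.0, 0.0], 'effort': [-0.001, -60.064, 0.682, -29.94, 0.014, 0.011, -0.0], 'tool_pos': [0.137, -0.609, 0.238], 'tool_rot': [-0.001, 0.994, 0.111, -0.0], 'contact_force': [0.232, -0.69, 0.514], 'wrist_torque': [0.036, -0.075, -0.026], 'finger_force': 0.0, 'grip_width': 0.086}
scene [[-0.751, -0.568, 0.337, 1.085], [0.66, -0.65, 0.376, 0.615], [0.005, 0.505, 0.863, 1.483], [0.0, 0.0, 0.0, 1.0]] [[500.02330551687334, 0.0, 281.30583387864414], [0.0, 500.02330551687334, 212.70805188126508], [0.0, 0.0, 1.0]] 0.014033962620840354
side [[-0.982, 0.111, -0.151, 0.342], [-0.187, -0.577, 0.795, 1.193], [0.002, 0.809, 0.587, 0.976], [0.0, 0.0, 0.0, 1.0]] [[545.6846488747597, 0.0, 285.2022544764812], [0.0, 545.6846488747597, 208.61978476907862], [0.0, 0.0, 1.0]] -0.1782723114993062
wrist [[0.22, 0.925, 0.309, 0.216], [-0.976, 0.209, 0.068, -0.591], [-0.002, -0.316, 0.949, 0.372], [0.0, 0.0, 0.0, 1.0]] [[320.7005619058365, 0.0, 279.8653141900746], [0.0, 320.7005619058365, 210.97860911981755], [0.0, 0.0, 1.0]] 0.019266440055645408
```

View pics/scene0.png

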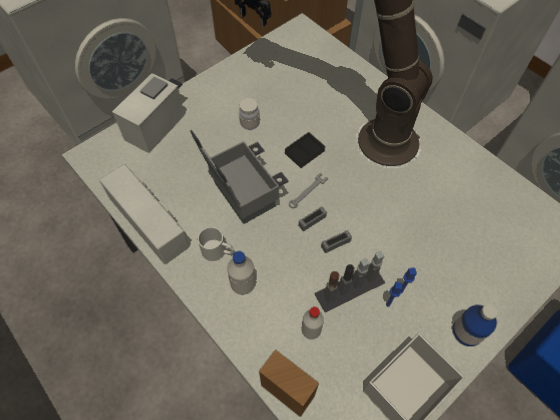

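View pics/side0.png

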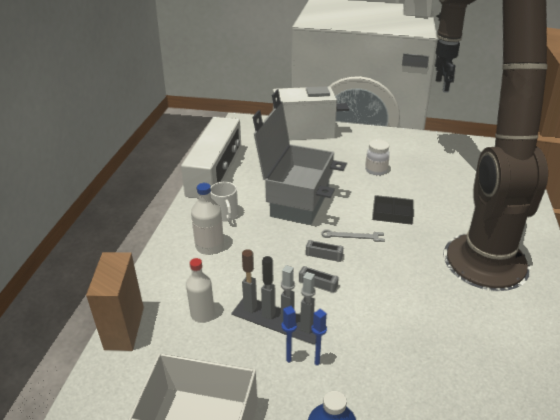

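The scene view shows two grey magazines at about (313,217) and (337,240). The open box is around (243,180) with its lugs at (258,150) and (280,183). The holder is at (350,285) with pin handles at (364,267) and (377,260), and there are blue look-alikes at (397,290) and (410,275). In the side view the magazines are at (325,250) and (319,278), and the pins at (289,275) and (309,285).

```bash
python3 - <<'E'
from h import *
a=load("scene0.png");b=load("side0.png")
n=["magA","magB","pinInner","pinOuter","brush","driver","blue1","blue2","mugc","detcap","spraycap","jar","lugL","lugR"]
ua=[(313,215),(337,239),(364,265),(378,258),(334,277),(349,271),(397,287),(411,272),(210,240),(239,257),(314,312),(249,104),(257,149),(281,181)]
ub=[(325,247),(318,276),(288,271),(308,279),(248,254),(267,263),(289,315),(320,317),(223,192),(203,188),(196,264),(377,147),(340,165),(325,193)]
for k,r in zip(n,tri(a,ua,b,ub)): print(k,np.round(r,3))
I=cv2.resize(a["frame"][110:310,180:430],None,fx=3.2,fy=3,interpolation=cv2.INTER_CUBIC); cv2.imwrite("pics/crA.png",I)
E
```

```text
magA [0.445 0.058 0.026 0.005]
magB [0.447 0.176 0.026 0.004]
pinInner [0.503 0.325 0.164 0.008]
pinOuter [0.455 0.336 0.16  0.005]
brush [0.599 0.297 0.174 0.006]
driver [0.552 0.311 0.168 0.005]
blue1 [0.477 0.433 0.146 0.   ]
blue2 [0.413 0.429 0.149 0.   ]
mugc [ 0.77  -0.075  0.073  0.003]
detcap [0.769 0.082 0.192 0.001]
spraycap [0.709 0.333 0.158 0.001]
jar [ 0.331 -0.416  0.089  0.013]
lugL [ 0.443 -0.231  0.11   0.004]
lugR [ 0.468 -0.078  0.107  0.001]
```

View pics/crA.png

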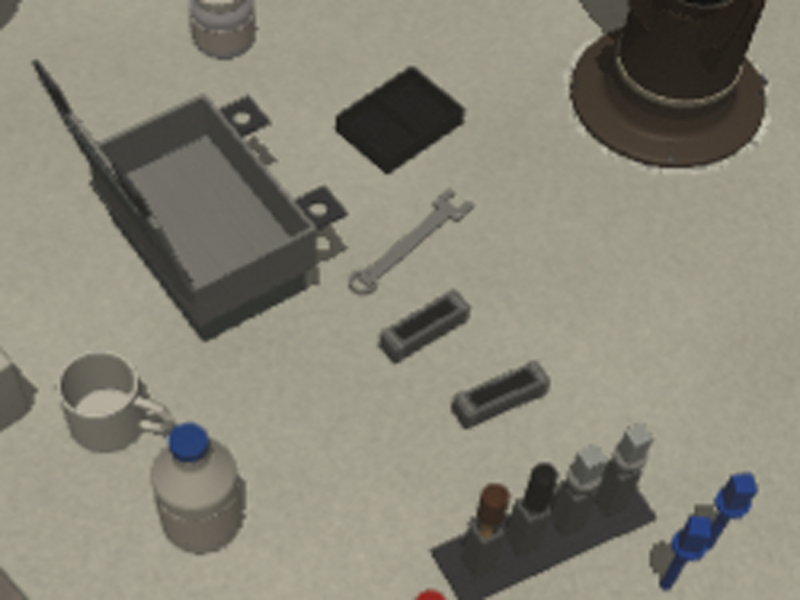

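>>> send_rows([
  [0, 0, 60, 0, 0, 0, 85],
  [20, 40, 30, 0, 0, 0, 85],
  [26, 52, 20, 0, 0, 0, 85],
  [26, 52, 20, 0, 0, 0, 85],
  [26, 52, 20, 0, 0, 0, 85],
  [26, 52, 15, 0, 0, 0, 85],
  [26, 52, 0, 0, 0, 0, 85],
  [26, 52, 0, 0, 0, 0, 85],
  [26, 52, 0, 0, 0, 0, 85],
  [24, 52, 0, 0, 0, 0, 85],
  [20, 52, 0, 0, 0, 0, 85],
  [0, 0, 0, 0, 0, 0, 85],
])

```text
time_s: 1.65
tool_pos: [0.3844, -0.0977, 0.4045]
tool_rot: [-0.0, 0.993, 0.114, 0.0]
contact_force: [0.1, -1.2, -0.3]
grip_width: 0.0852
finger_force: 0.0
```

```bash
python3 - <<'E'
from h import *
c=shot("wrist","w1.png"); print(c["P"].round(3).tolist())
E
```

```text
[[0.227, 0.924, 0.307, 0.463], [-0.974, 0.215, 0.071, -0.079], [-0.0, -0.315, 0.949, 0.538], [0.0, 0.0, 0.0, 1.0]]
```

View pics/w1.png

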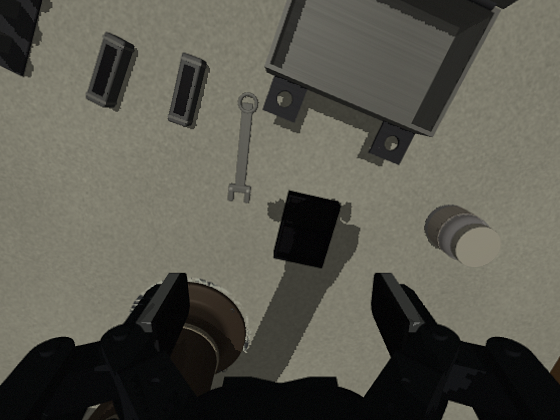

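The wrist view shows magazine B at (110,70), magazine A at (188,90), the lug holes at (284,99) and (391,144), and the empty box.

```bash
cat >> h.py <<'E'
def window(c,box,z=.034,thr=45):
    x0,y0,x1,y1=box; g=cv2.cvtColor(c["frame"],cv2.COLOR_BGR2GRAY)[y0:y1,x0:x1]
    m=(g<thr).astype(np.uint8); cs,_=cv2.findContours(m,cv2.RETR_EXTERNAL,cv2.CHAIN_APPROX_NONE)
    k=max(cs,key=cv2.contourArea)[:,0]+[x0,y0]
    W=onz(c,k,z)[:,:2]; r=cv2.minAreaRect((W*1e3).astype(np.float32)); b=cv2.boxPoints(r)
    e=[b[1]-b[0],b[2]-b[1]]; L=max(e,key=np.linalg.norm)
    return k.mean(0),np.array(r[0]),np.array(r[1]),np.arctan2(L[1],L[0])%np.pi
E
python3 - <<'E'
from h import *
c=load("w1.png"); g=cv2.cvtColor(c["frame"],cv2.COLOR_BGR2GRAY)
print(g[30:110:8,110],g[90,160:215:3])
for b in [(85,35,130,108),(165,52,210,128)]: print(window(c,b))
s=load("scene0.png")
h=onz(c,[(284,99),(391,144)],.114); print(h.round(4)); d=h[0]-h[1]; print(np.linalg.norm(d),np.arctan2(d[1],d[0])-np.pi/2)
print(onz(c,[(267,70),(433,135)],.136).round(4))
E
```

```text
[115  79  36  19  17  16  70  50  20  26] [120 123 122 116 121  70  32  22  25  24  80  66  19  16  62 124 121 119
 116]
(array([118.55294118,  70.5       ]), array([448.58248901, 158.23249817]), array([25.88743973, 98.29096222]), np.float32(3.0668008))
(array([183.71052632,  89.97368421]), array([449.08596802,  62.84592438]), array([16.87265587, 70.35791016]), np.float32(3.0334973))
[[ 0.4702 -0.0823  0.114 ]
 [ 0.4479 -0.2306  0.114 ]]
0.14988744075283192 -0.14928552680038698
[[ 0.4959 -0.0559  0.136 ]
 [ 0.4704 -0.2687  0.136 ]]
```

>>> send_rows([
  [30, 54, -25, 0, 0, -0.17, 85],
  [30, 54, -25, 0, 0, -0.17, 85],
  [30, 54, -25, 0, 0, 0, 85],
  [26, 54, -25, 0, 0, 0, 85],
  [0, 0, 0, 0, 0, 0, 85],
  [0, 0, 0, 0, 0, 0, 85],
])

```text
time_s: 2.45
tool_pos: [0.4841, 0.0815, 0.3176]
tool_rot: [0.001, 1.0, -0.03, -0.001]
contact_force: [0.5, -0.7, -0.2]
grip_width: 0.0849
finger_force: 0.0
```

```bash
python3 - <<'E'
from h import *
c=shot("wrist","w2.png"); s=manip.read_state(); print(s["tool_pos"],T_tool(s)[:3,:2].round(3).tolist())
a=load("w1.png")
print(proj(c,[[.449,.063,.034],[.4485,.165,.034]]))
E
```

```text
[0.48412392 0.08110492 0.31805106] [[0.998, -0.06], [-0.06, -0.998], [-0.001, 0.002]]
[[295.12127617 193.46104132]
 [219.80653084 198.16167415]]
```

View pics/w2.png

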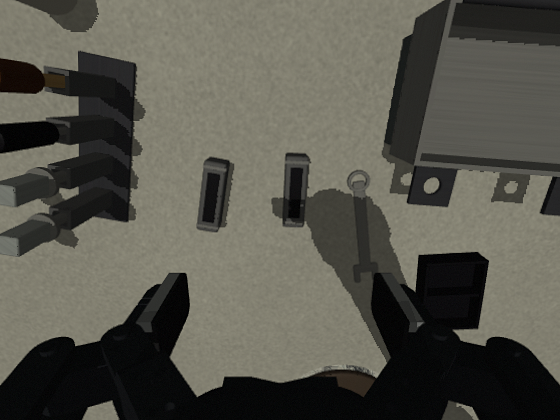

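The closer wrist view shows magazine B's window around (213,195) and magazine A's around (294,194). It also shows the pin handles at (25,190) and (25,235), which will need a later look.

```bash
python3 - <<'E'
from h import *
c=load("w2.png"); a=load("w1.png")
g=cv2.cvtColor(c["frame"],cv2.COLOR_BGR2GRAY); print(g[195,195:240:2],g[190,280:312:2],g[215,280:312:2])
A=window(c,(284,160,307,228),thr=30); B=window(c,(200,165,226,228),thr=40)
print(A,B)
wa=window(a,(165,52,210,128),thr=30);wb=window(a,(85,35,125,108),thr=30);print(wa,wb)
print(tri(c,[A[0],B[0]],a,[wa[0],wb[0]]))
E
```

```text
[134 133 134  64  71  35  17  17  15  17  15  45  70  50  23  51  64  55
 127 125 127 126 125] [130 136  54  69  73  13  18  14  17  16  14  67  64  57 133 126] [65 43 29 32 11  5  3  7  4  6 28 29 44 65 63 64]
(array([294.968, 193.752]), array([447.32827759,  62.50618744]), array([18.92877197, 73.11740112]), np.float32(3.0005877)) (array([210.49137931, 197.45689655]), array([449.63388062, 177.49389648]), array([16.54863739, 69.14903259]), np.float32(2.891035))
(array([183.76315789,  90.24561404]), array([448.92987061,  62.86286926]), array([16.87265587, 70.04386139]), np.float32(3.0334973)) (array([104.22321429,  69.66964286]), array([449.44512939, 177.42385864]), array([16.46422768, 69.24773407]), np.float32(2.9106936))
[[0.44933107 0.06297118 0.03517937 0.00096381]
 [0.45048408 0.17719473 0.03415837 0.00052991]]
```

>>> send_rows([
  [-12, -6, -40, 0, 0, -0.025, 60],
  [-12, -6, -45, 0, 0, -0.025, 60],
  [-11, -6, -45, 0, 0, 0, 60],
  [0, 0, -45, 0, 0, 0, 60],
  [0, 0, -40, 0, 0, 0, 60],
  [0, 0, -30, 0, 0, 0, 60],
  [0, 0, 0, 0, 0, 0, 60],
  [0, 0, 0, 0, 0, 0, 60],
])

```text
time_s: 3.5
tool_pos: [0.45, 0.0642, 0.0745]
tool_rot: [0.001, 0.998, -0.055, 0.0]
contact_force: [0.1, -0.0, -1.5]
grip_width: 0.0599
finger_force: 0.0
```

```bash
python3 - <<'E'
from h import *
c=shot("wrist","w3.png"); s=manip.read_state(); print(s["tool_pos"],T_tool(s)[:3,:2].round(3).tolist(),s["grip_width"])
print(window(c,(200,150,400,420),thr=30), proj(c,[[.449,.063,.034]]))
E
```

```text
[0.4501662  0.06448319 0.07465092] [[0.994, -0.109], [-0.109, -0.994], [0.002, 0.002]] 0.0598916656528749
(array([297.60856574, 353.36454183]), array([375.81399536,  59.77264404]), array([141.26078796, 124.52587128]), np.float32(1.4625553)) [[282.69655569 248.79892189]]
```

View pics/w3.png

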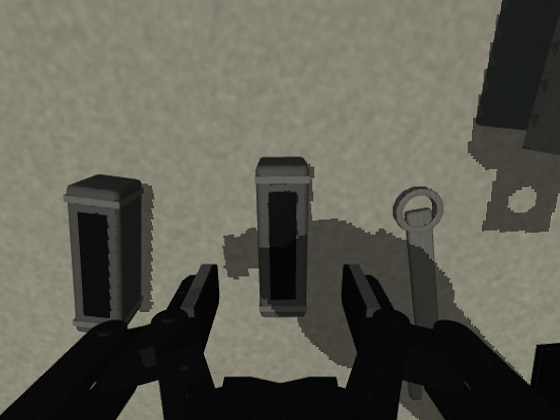

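Magazine A's window is centred at (284,249) between the fingers, as predicted, so I'll go down and grip it.

>>> send_rows([
  [0, 0, -30, 0, 0, 0, 60],
  [0, 0, -31, 0, 0, 0, 60],
  [0, 0, 0, 0, 0, 0, 60],
  [0, 0, 0, 0, 0, 0, 20],
  [0, 0, 0, 0, 0, 0, 20],
  [0, 0, 0, 0, 0, 0, 20],
  [0, 0, 0, 0, 0, 0, 20],
  [0, 0, 0, 0, 0, 0, 20],
], grip_force=40)

```text
time_s: 4.55
tool_pos: [0.4502, 0.065, 0.0137]
tool_rot: [0.001, 0.999, -0.054, 0.001]
contact_force: [-0.6, -1.2, 6.4]
grip_width: 0.0295
finger_force: 39.2
```

>>> send_rows([
  [0, 0, 20, 0, 0, 0, 20],
  [0, 0, 45, 0, 0, 0, 20],
  [0, 0, 50, 0, 0, 0, 20],
  [0, 0, 50, 0, 0, -0.02, 20],
  [0, -20, 40, 0, 0, -0.02, 20],
  [15, -45, 0, 0, 0, 0, 20],
  [17, -50, 0, 0, 0, 0, 20],
  [17, -50, 0, 0, 0, 0, 20],
  [17, -50, 0, 0, 0, 0, 20],
  [15, -40, 0, 0, 0, 0, 20],
  [13, -20, 0, 0, 0, 0, 20],
  [0, 0, 0, 0, 0, 0, 20],
])

```text
time_s: 6.05
tool_pos: [0.5431, -0.2118, 0.2176]
tool_rot: [0.001, 0.997, -0.075, -0.0]
contact_force: [0.4, 0.4, -1.9]
grip_width: 0.0297
finger_force: 40.3
```

```bash
python3 - <<'E'
from h import *
s=manip.read_state(); print(s["time_s"],s["tool_pos"],T_tool(s)[:3,:2].round(3).tolist(),s["grip_width"])
c=shot("wrist","w4.png")
E
```

```text
6.05 [ 0.54309799 -0.21178259  0.21756487] [[0.989, -0.15], [-0.15, -0.989], [-0.0, 0.001]] 0.02966995232877179
```

View pics/w4.png

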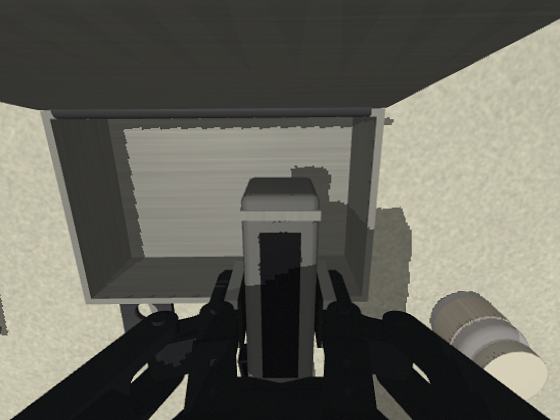

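The gripped magazine is held straight above the box. The rim's outer corners are at about (88,303), (369,300), (43,110) and (383,108), and I'll use them to check the box pose.

```bash
python3 - <<'E'
from h import *
c=load("w4.png"); w=onz(c,[(88,303),(369,301),(43,111),(383,109)],.136); print(w.round(4), w[:2].mean(0)+.072*np.array([.989,-.149,0]),np.linalg.norm(w[0]-w[1]),np.linalg.norm(w[0]-w[2]))
E
```

```text
[[ 0.5003 -0.0545  0.136 ]
 [ 0.4687 -0.2703  0.136 ]
 [ 0.6409 -0.0745  0.136 ]
 [ 0.6101 -0.2882  0.136 ]] [ 0.55569905 -0.17314898  0.136     ] 0.21810973642945092 0.14199981659760863
```

>>> send_rows([
  [0, 0, -30, 0, 0, 0, 20],
  [0, 0, -40, 0, 0, 0, 20],
  [0, 0, -40, 0, 0, 0, 20],
  [0, 0, -25, 0, 0, 0, 20],
  [0, 0, 0, 0, 0, 0, 20],
  [0, 0, 0, 0, 0, 0, 20],
])

```text
time_s: 6.85
tool_pos: [0.5435, -0.2093, 0.0835]
tool_rot: [0.001, 0.997, -0.073, 0.0]
contact_force: [-0.1, -0.7, -1.5]
grip_width: 0.0293
finger_force: 40.5
```

>>> send_rows([
  [0, 0, -3, 0, 0, 0, 20],
  [0, 0, 0, 0, 0, 0, 55],
  [0, 0, 0, 0, 0, 0, 55],
  [0, 0, 0, 0, 0, 0, 55],
  [0, 0, 25, 0, 0, 0, 55],
  [0, 0, 45, 0, 0, 0, 55],
  [0, 0, 50, 0, 0, 0, 55],
  [-5, 30, 20, 0, 0, 0, 60],
  [-15, 50, 10, 0, 0, -0.03, 60],
  [-15, 55, 0, 0, 0, -0.03, 60],
  [-15, 55, 0, 0, 0, -0.03, 60],
  [-15, 55, 0, 0, 0, 0, 60],
])

```text
time_s: 8.35
tool_pos: [0.4774, 0.0367, 0.2294]
tool_rot: [0.001, 0.993, -0.119, -0.0]
contact_force: [1.4, 1.2, 0.8]
grip_width: 0.0598
finger_force: 0.0
```

>>> send_rows([
  [-10, 55, 0, 0, 0, 0, 60],
  [-10, 50, -10, 0, 0, 0, 60],
  [-8, 36, -30, 0, 0, 0, 60],
  [0, 0, -30, 0, 0, 0, 60],
  [0, 0, 0, 0, 0, 0, 60],
  [0, 0, 0, 0, 0, 0, 60],
])

```text
time_s: 9.1
tool_pos: [0.4506, 0.176, 0.16]
tool_rot: [0.001, 0.993, -0.119, -0.0]
contact_force: [-0.2, -0.4, 0.4]
grip_width: 0.0602
finger_force: 0.0
```

```bash
python3 - <<'E'
from h import *
c=shot("wrist","w5.png"); s=manip.read_state(); T=T_tool(s); print(s["tool_pos"],np.arctan2(T[1,0],T[0,0]))
u=proj(c,[[.450,.177,.034]])[0]; print(u)
x,y=u.astype(int)
for t in(25,35): print(window(c,(max(x-60,0),max(y-80,0),x+60,y+70),thr=t))
E
```

```text
[0.45086231 0.17592842 0.16025154] -0.23912108160782586
[279.16827654 205.48265799]
(array([278.55555556, 204.85714286]), array([449.18911743, 177.68913269]), array([16.19756889, 69.48628235]), np.float32(2.880959))
(array([278.81355932, 210.88983051]), array([447.18838501, 178.02731323]), array([28.58372688, 73.65236664]), np.float32(2.8851092))
```

View pics/w5.png

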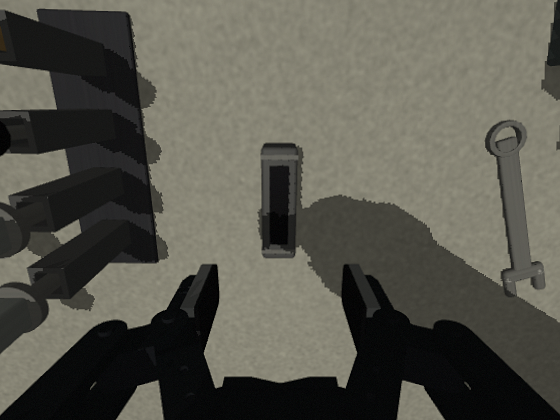

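Magazine B is unmoved, centred at (279,205), and aligned with the gripper.

>>> send_rows([
  [-1, 1, -40, 0, 0, 0, 60],
  [0, 0, -45, 0, 0, 0, 60],
  [0, 0, -40, 0, 0, 0, 60],
  [0, 0, -21, 0, 0, 0, 60],
  [0, 0, 0, 0, 0, 0, 60],
  [0, 0, 0, 0, 0, 0, 20],
  [0, 0, 0, 0, 0, 0, 20],
  [0, 0, 0, 0, 0, 0, 20],
  [0, 0, 0, 0, 0, 0, 20],
  [0, 0, 20, 0, 0, 0, 20],
  [0, 0, 45, 0, 0, 0, 20],
  [0, 0, 45, 0, 0, 0, 20],
])

```text
time_s: 10.65
tool_pos: [0.4489, 0.1769, 0.1249]
tool_rot: [0.001, 0.993, -0.119, -0.001]
contact_force: [0.9, -0.2, -1.6]
grip_width: 0.0293
finger_force: 39.9
```

>>> send_rows([
  [0, 0, 50, 0, 0, 0.03, 20],
  [0, -20, 40, 0, 0, 0.03, 20],
  [15, -45, 0, 0, 0, 0.03, 20],
  [17, -55, 0, 0, 0, 0, 20],
  [17, -55, 0, 0, 0, 0, 20],
  [17, -55, 0, 0, 0, 0, 20],
  [17, -40, 0, 0, 0, 0, 20],
  [15, -30, 0, 0, 0, 0, 20],
  [10, -10, 0, 0, 0, 0, 20],
  [0, 0, 0, 0, 0, 0, 20],
])

```text
time_s: 11.9
tool_pos: [0.5572, -0.1326, 0.2133]
tool_rot: [0.0, 0.997, -0.074, -0.0]
contact_force: [-0.6, 0.5, -1.8]
grip_width: 0.0291
finger_force: 40.0
```

>>> send_rows([
  [0, 0, -30, 0, 0, 0, 20],
  [0, 0, -40, 0, 0, 0, 20],
  [0, 0, -40, 0, 0, 0, 20],
  [0, 0, -21, 0, 0, 0, 20],
  [0, 0, 0, 0, 0, 0, 20],
  [0, 0, 0, 0, 0, 0, 55],
  [0, 0, 0, 0, 0, 0, 55],
  [0, 0, 0, 0, 0, 0, 55],
  [0, 0, 25, 0, 0, 0, 55],
  [0, 0, 45, 0, 0, 0, 55],
  [-15, 0, 50, 0, 0, 0, 55],
  [-20, 0, 50, 0, 0, 0, 55],
])

```text
time_s: 13.4
tool_pos: [0.5217, -0.1328, 0.2538]
tool_rot: [0.001, 0.997, -0.074, -0.0]
contact_force: [-0.1, -0.6, 0.1]
grip_width: 0.0547
finger_force: 0.0
```

>>> send_rows([
  [-30, 0, 50, 0, 0, 0, 20],
  [-30, -20, 50, 0, 0, 0, 0],
  [-10, -20, 50, 0, 0, 0, 0],
  [0, 0, 50, 0, 0, 0, 0],
  [0, 0, 0, 0, 0, 0, 0],
])

```text
time_s: 14.02
tool_pos: [0.453, -0.1729, 0.4561]
tool_rot: [0.002, 0.997, -0.074, 0.003]
contact_force: [1.1, 0.5, -0.8]
grip_width: 0.0
finger_force: 0.0
```

```bash
python3 - <<'E'
from h import *
s=manip.read_state(); print(s["tool_pos"],s["q"])
c=shot("wrist","w6.png"); d=shot("side","s6.png"); e=shot("scene","c6.png")
m=np.vstack([c["frame"][:300],cv2.resize(np.hstack([d["frame"][80:240,200:420],e["frame"][100:260,160:380]]),(560,204))])
cv2.imwrite("pics/m6.png",m)
E
```

```text
[ 0.45303504 -0.17290759  0.45609098] [ 0.90601317  0.10609033 -0.70592388  1.52268413  0.07225239  1.53207299
 -1.51898168]
```

View pics/m6.png

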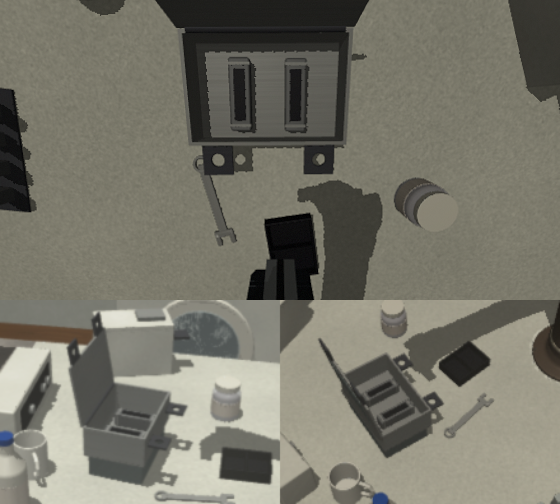

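Both magazines lie in the box and there is no third one on the counter. Next I go behind the lid with the fingers closed.

>>> send_rows([
  [30, 0, 10, 0, 0, 0, 0],
  [50, -5, 0, 0, 0, 0, 0],
  [50, -5, 0, 0, 0, 0, 0],
  [50, -5, 0, 0, 0, 0, 0],
  [50, -5, 0, 0, 0, 0, 0],
  [40, -4, 0, 0, 0, 0, 0],
  [0, 0, 0, 0, 0, 0, 0],
  [0, 0, 0, 0, 0, 0, 0],
])

```text
time_s: 15.18
tool_pos: [0.722, -0.1962, 0.4605]
tool_rot: [0.0, 0.997, -0.073, -0.002]
contact_force: [0.4, 0.5, 0.6]
grip_width: -0.0002
finger_force: 0.0
```

```bash
python3 - <<'E'
from h import *
c=shot("side","s7.png"); w=shot("wrist","w7.png")
I=np.hstack([cv2.resize(c["frame"][40:260,180:440],(400,338)),cv2.resize(w["frame"],(400,300))[:, :] if 0 else cv2.resize(w["frame"],(400,338))])
cv2.imwrite("pics/m7.png",I)
E
```

```text
(no output)
```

View pics/m7.png

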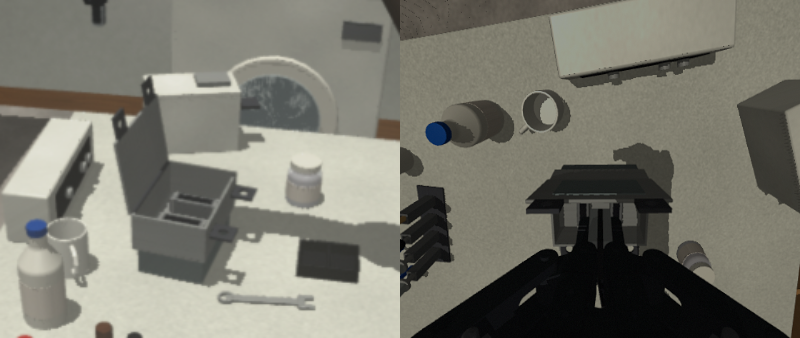

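```bash
python3 - <<'E'
from h import *
w=load("w7.png")
for px in [(196,258),(361,255)]:
  o,d=rays(w,[px]); 
  for th in (1.6,1.7,1.8,1.9):
    z=.136+.17*np.sin(th); p=onz(w,[px],z)[0]; b=(p[:2]-[.555,-.172])@[.989,-.146]; print(th,p.round(3),round(b,4), round(.072-.17*np.cos(th),4))
E
```

```text
1.6 [ 0.669 -0.104  0.306] 0.103 0.077
1.7 [ 0.669 -0.103  0.305] 0.1023 0.0939
1.8 [ 0.667 -0.102  0.302] 0.1008 0.1106
1.9 [ 0.665 -0.101  0.297] 0.0984 0.127
1.6 [ 0.648 -0.267  0.306] 0.106 0.077
1.7 [ 0.647 -0.268  0.305] 0.1054 0.0939
1.8 [ 0.646 -0.268  0.302] 0.1039 0.1106
1.9 [ 0.643 -0.269  0.297] 0.1015 0.127
```

>>> send_rows([
  [0, 0, -35, 0, 0, 0, 0],
  [0, 0, -45, 0, 0, 0, 0],
  [0, 0, -45, 0, 0, 0, 0],
  [0, 0, -40, 0, 0, 0, 0],
  [0, 0, -22, 0, 0, 0, 0],
  [-15, 2, 0, 0, 0, 0, 0],
  [-20, 3, 0, 0, 0, 0, 0],
  [-15, 2, 0, 0, 0, 0, 0],
  [-10, 1, 0, 0, 0, 0, 0],
  [-10, 2, 0, 0, 0, 0, 0],
])

```text
time_s: 16.52
tool_pos: [0.6516, -0.1875, 0.2762]
tool_rot: [0.001, 0.997, -0.074, 0.001]
contact_force: [1.9, -1.4, 2.1]
grip_width: 0.0
finger_force: 0.8
```

>>> send_rows([
  [-10, 2, 0, 0, 0, 0, 0],
  [-12, 2, 0, 0, 0, 0, 0],
  [-12, 2, -1, 0, 0, 0, 0],
  [-12, 2, -2, 0, 0, 0, 0],
  [-12, 2, -4, 0, 0, 0, 0],
  [-12, 2, -5, 0, 0, 0, 0],
  [-12, 2, -5, 0, 0, 0, 0],
  [-12, 2, -8, 0, 0, 0, 0],
  [-12, 2, -9, 0, 0, 0, 0],
  [-12, 2, -11, 0, 0, 0, 0],
])

```text
time_s: 17.77
tool_pos: [0.533, -0.1667, 0.2295]
tool_rot: [0.001, 0.997, -0.074, -0.001]
contact_force: [0.3, 0.2, -0.7]
grip_width: -0.0001
finger_force: 0.0
```

```bash
python3 - <<'E'
from h import *
c=shot("side","s8.png"); w=shot("scene","c8.png")
I=np.hstack([cv2.resize(c["frame"][40:260,180:440],(400,338)),cv2.resize(w["frame"][60:260,140:377],(400,338))])
cv2.imwrite("pics/m8.png",I)
E
```

```text
(no output)
```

View pics/m8.png

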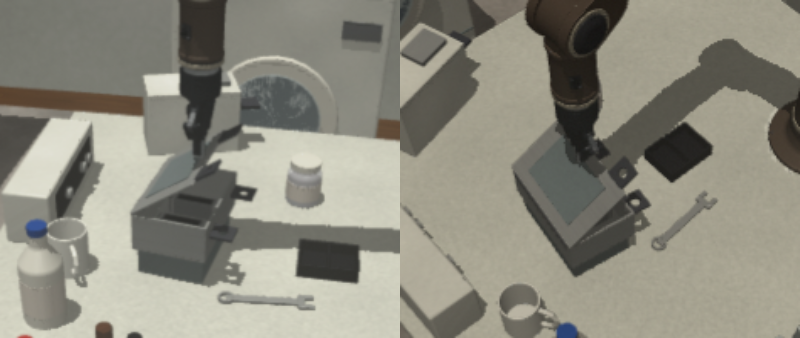

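The lid stands at about 0.6 rad and is sinking by itself. I'll retreat to a spot above the holder.

>>> send_rows([
  [0, 0, 30, 0, 0, 0, 20],
  [0, 10, 45, 0, 0, 0, 50],
  [0, 30, 45, 0, 0, 0, 60],
  [-3, 50, 20, 0, 0, 0, 60],
  [-5, 55, 0, 0, 0, 0, 60],
  [-5, 55, 0, 0, 0, 0, 60],
  [-5, 55, 0, 0, 0, 0, 60],
  [-5, 55, 0, 0, 0, 0, 60],
  [-5, 55, 0, 0, 0, 0, 60],
  [-5, 55, 0, 0, 0, 0, 60],
  [0, 50, 0, 0, 0, 0, 60],
  [0, 30, 0, 0, 0, 0, 60],
])

```text
time_s: 19.38
tool_pos: [0.5001, 0.3361, 0.3702]
tool_rot: [0.0, 0.997, -0.073, -0.001]
contact_force: [0.3, 0.6, 1.0]
grip_width: 0.0599
finger_force: 0.0
```

>>> send_rows([
  [0, 0, 0, 0, 0, 0, 60],
  [0, 0, 0, 0, 0, 0, 60],
])

```text
time_s: 19.62
tool_pos: [0.5013, 0.3325, 0.37]
tool_rot: [0.001, 0.997, -0.074, -0.001]
contact_force: [-0.2, -0.3, -0.5]
grip_width: 0.0603
finger_force: 0.0
```

```bash
python3 - <<'E'
from h import *
s=manip.read_state();print(s["tool_pos"])
c=shot("scene","c9.png"); w=shot("wrist","w9.png")
I=np.hstack([cv2.resize(c["frame"][100:240,160:330],(340,280)),w["frame"][:280,:440]])
cv2.imwrite("pics/m9.png",I)
E
```

```text
[0.50128049 0.33254505 0.37002846]
```

View pics/m9.png

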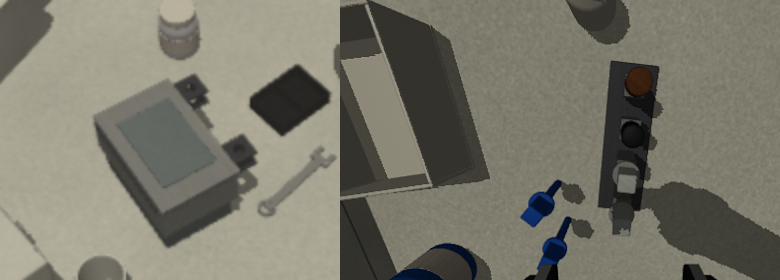

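The lid is shut. The pin handles are at about (287,185) and (281,229) in the full wrist frame, but the hand's shadow falls on them, so I take a second viewpoint.

>>> send_rows([
  [-5, -30, -10, 0, 0, 0, 60],
  [-5, -40, -20, 0, 0, 0, 60],
  [0, 0, 0, 0, 0, 0, 60],
  [0, 0, 0, 0, 0, 0, 60],
])

```text
time_s: 20.23
tool_pos: [0.4915, 0.2625, 0.3408]
tool_rot: [0.0, 0.997, -0.075, -0.0]
contact_force: [-0.5, 0.7, 0.4]
grip_width: 0.0597
finger_force: 0.0
```

```bash
python3 - <<'E'
from h import *
a=load("w9.png"); w=shot("wrist","w10.png")
P=np.array([[.503,.325,.176],[.455,.336,.176]])
print(proj(a,P),proj(w,P))
tiles=[]
for im in(a,w):
  u=proj(im,P).mean(0).astype(int); x=max(u[0]-50,0); y=u[1]-45; print(x,y); tiles.append(cv2.resize(im["frame"][y:y+110,x:x+100],(400,440),interpolation=cv2.INTER_CUBIC))
cv2.imwrite("pics/m10.png",np.clip(np.hstack(tiles)*1.5,0,255).astype(np.uint8))
E
```

```text
[[286.35036951 182.94047862]
 [282.66639057 226.69619591]] [[214.0454947  190.66840407]
 [213.53481491 237.84353637]]
234 159
163 169
```

View pics/m10.png

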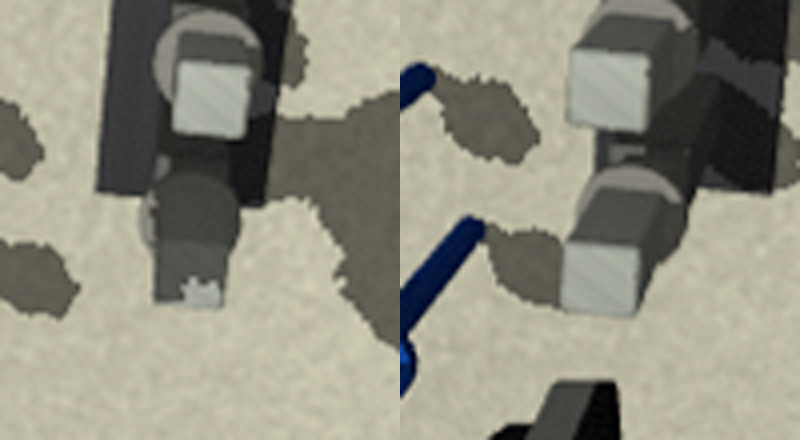

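The zoomed views give clean handle tops. In the left tile pin 1 is centred at (211,98) and pin 2 at (190,272). In the right tile they are at (608,86) and (601,277).

```bash
python3 - <<'E'
from h import *
a=load("w9.png"); w=load("w10.png")
A=[[(177,60),(251,63),(245,138),(173,133)],[(157,241),(229,241),(223,306),(153,302)]]
B=[[(171,43),(251,50),(243,131),(167,122)],[(168,240),(241,246),(234,315),(161,308)]]
for p,q in zip(A,B):
  p=np.array(p)/4-.4+[234,159]; q=np.array(q)/4-.4+[163,169]
  t=tri(a,[p.mean(0)],w,[q.mean(0)]); print("tri",t.round(4))
  for c,u in((a,p),(w,q)):
    W=onz(c,u,.176); e=[W[1]-W[0],W[2]-W[3],W[0]-W[3],W[1]-W[2]]
    print(W.mean(0).round(4),[round(float(np.linalg.norm(x)),4) for x in e],[round(float(np.arctan2(x[1],x[0])),3) for x in e])
  print("refined mean",(tri(a,p,w,q)).round(4).tolist())
E
```

```text
tri [[0.5025 0.3249 0.174  0.0007]]
[0.5026 0.3249 0.176 ] [0.0192, 0.0191, 0.0196, 0.0202] [-1.762, -1.793, -0.206, -0.212]
[0.5032 0.3244 0.176 ] [0.0189, 0.0184, 0.0197, 0.0203] [-1.81, -1.845, -0.273, -0.3]
refined mean [[0.5134, 0.3325, 0.1698, 0.001], [0.5096, 0.3133, 0.1714, 0.0002], [0.4918, 0.3177, 0.1791, 0.0004], [0.4954, 0.3363, 0.1755, 0.0012]]
tri [[4.537e-01 3.378e-01 1.723e-01 2.000e-04]]
[0.4551 0.3376 0.176 ] [0.0196, 0.0194, 0.0179, 0.0191] [-1.721, -1.783, -0.218, -0.226]
[0.4549 0.3367 0.176 ] [0.0182, 0.0185, 0.0188, 0.0191] [-1.81, -1.828, -0.318, -0.299]
refined mean [[0.4621, 0.346, 0.1652, 0.0005], [0.4609, 0.3259, 0.1722, 0.0009], [0.4446, 0.3301, 0.178, 0.0004], [0.4473, 0.3493, 0.1737, 0.0001]]
```

>>> send_rows([
  [0, -30, 0, 0, 0, 0, 45],
  [0, -50, 0, 0, 0, 0, 45],
  [0, -55, 0, 0, 0, 0, 45],
  [0, -55, 0, 0, 0, 0, 45],
  [0, -55, 0, 0, 0, 0, 45],
  [0, -55, 0, 0, 0, 0, 45],
  [0, -55, -10, 0, 0, 0, 45],
  [0, -50, -20, 0, 0, 0, 45],
  [0, -20, -10, 0, 0, 0, 45],
  [0, 0, 0, 0, 0, 0, 45],
  [0, 0, 0, 0, 0, 0, 45],
])

```text
time_s: 21.65
tool_pos: [0.4919, -0.1595, 0.3009]
tool_rot: [0.0, 0.997, -0.072, 0.0]
contact_force: [-0.3, 0.0, 0.8]
grip_width: 0.0449
finger_force: 0.0
```

```bash
python3 - <<'E'
from h import *
w=shot("wrist","w11.png"); print(manip.read_state()["tool_pos"])
g=cv2.cvtColor(w["frame"],cv2.COLOR_BGR2GRAY)
for p in ([.4708,-.0837,.142],[.4489,-.232,.142]):
  u=proj(w,[p])[0]; print(u); x,y=u.astype(int)
  print(g[y-20:y+22:3,x-24:x+26:3])
E
```

```text
[ 0.49188333 -0.15950338  0.30102903]
[206.57546349 225.83779972]
[[ 57  56  55  56  54  56  55  56  55  56  55  54  56  56  56  69  83]
 [ 46  41  40  41  40  42  41  41  40  41  40  40  39  40  40  32  18]
 [ 65  40  41  41  40  41  40  42  40  40  41  41  40  41  39  33  18]
 [ 91  42  42  41  43  43  42  42  41  41  41  41  41  42  41  38  19]
 [108  40  41  40  40  40  34  18 119  93  36  40  39  40  40  38  17]
 [143  39  41  42  41  31  19  21  44 135 129  38  38  40  40  41  16]
 [145  41  40  42  43  15  18  18  17  10  77  48  42  40  41  42  17]
 [142  40  41  41  40  15  18  19  17  19  35  40  41  40  41  42  17]
 [139  37  40  42  42  29  18  19  21  21  19  24  39  38  41  41  16]
 [135  42  41  42  42  40  23  15  19  18  21  41  41  41  41  40  15]
 [135  50  40  42  43  42  40  39  33  36  40  41  42  40  40  40  46]
 [141  64  42  41  41  42  41  41  41  42  42  41  40  41  41  42  88]
 [129  74  40  41  41  41  41  40  40  40  41  41  40  41  40  39  79]
 [133  97  41  42  41  41  41  41  41  41  41  41  39  41  41  41  74]]
[360.15358823 226.05694459]
[[22 20 18 20 17 15 35 37 36 39 38 39 38 39 39 38 60]
 [17 19 19 22 20 17 18 16 42 35 41 41 40 41 40 39 66]
 [17 20 20 20 20 17 18 18 19 19 18 17 30 40 39 39 68]
 [17 20 19 20 20 18 19 17 18 18 17 20 17 19 24 30 72]
 [15 20 21 19 19 16 57 70 15 19 17 15 20 18 19 16 68]
 [14 18 19 21 18 63 65 20 18 20 19 18 19 19 18 17 72]
 [14 18 17 18 18 18 15 19 19 19 20 17 17 18 19 24 70]
 [13 18 19 19 18 19 17 18 18 22 14 17 19 19 17 42 70]
 [15 19 18 20 20 17 19 18 20 17 15 19 21 20 19 50 66]
 [14 18 19 20 21 20 15 16 12 16 20 18 17 19 18 53 70]
 [13 20 19 21 21 22 23 19 19 20 19 20 20 19 19 62 69]
 [15 19 20 18 20 21 20 20 20 20 19 20 20 20 18 70 70]
 [17 20 20 20 19 21 18 19 19 18 19 18 19 19 19 68 68]
 [19 17 16 16 18 15 16 17 16 16 17 16 17 16 12 69 68]]
```

>>> send_rows([
  [5, -40, 0, 0, 0, 0, 45],
  [5, -50, 0, 0, 0, 0, 45],
  [0, -20, 0, 0, 0, 0, 45],
  [0, 0, 0, 0, 0, 0, 45],
  [0, 0, 0, 0, 0, 0, 45],
])

```text
time_s: 22.32
tool_pos: [0.5016, -0.2694, 0.3006]
tool_rot: [0.0, 0.997, -0.072, -0.0]
contact_force: [0.2, 0.6, -0.0]
grip_width: 0.0452
finger_force: 0.0
```

```bash
cat > hole.py <<'E'
from h import *
def hole(c,p,r=20):
  g=cv2.cvtColor(c["frame"],cv2.COLOR_BGR2GRAY).astype(float); u=proj(c,[p])[0]; x,y=u.astype(int)
  s=g[y-r:y+r+1,x-r:x+r+1]; m=((np.abs(s-np.median(s))>8)*255).astype(np.uint8)
  m=cv2.morphologyEx(m,cv2.MORPH_CLOSE,np.ones((5,5))); cs,_=cv2.findContours(m,cv2.RETR_EXTERNAL,cv2.CHAIN_APPROX_NONE)
  cs=[k for k in cs if cv2.contourArea(k)>60 and k.min()>0 and k.max()<2*r]
  if not cs: return u,None,np.median(s)
  k=min(cs,key=lambda k:np.linalg.norm(k[:,0].mean(0)-r)); e=cv2.fitEllipse(cv2.convexHull(k))
  return u,np.array(e[0])+[x-r,y-r],e[1],np.median(s)
E
python3 - <<'E'
from hole import *
print(manip.read_state()["tool_pos"])
a=load("w11.png"); w=shot("wrist","w12.png")
L=[.4708,-.0837,.142];Rr=[.4489,-.232,.142]
for c in(a,w):
  for p in(L,Rr):
    h=hole(c,p); print(h); 
    if h[1] is not None: print(onz(c,[h[1]],.142).round(4))
x,y=proj(w,[Rr])[0].astype(int); g=cv2.cvtColor(w["frame"],cv2.COLOR_BGR2GRAY); print(g[y-20:y+22:3,x-24:x+26:3])
E
```

```text
[ 0.50162311 -0.26936561  0.30055599]
(array([206.57546349, 225.83779972]), array([205.85445404, 225.34390068]), (18.651222229003906, 20.421188354492188), np.float64(40.0))
[[ 0.4714 -0.0831  0.142 ]]
(array([360.15358823, 226.05694459]), None, np.float64(19.0))
(array([100.05694848, 249.9265389 ]), array([ 99.5193367 , 249.44687843]), (16.385639190673828, 21.15778350830078), np.float64(39.0))
[[ 0.4714 -0.0833  0.142 ]]
(array([250.91348515, 249.87193682]), None, np.float64(39.0))
[[ 87  74  75  74  73  73  72  64  65  64  65  29  29  32  30  29  42]
 [144  38  40  40  39  40  40  38  39  38  27  19  16  17  19  17  74]
 [141  37  39  39  40  39  39  40  40  40  41  17  19  19  17  13 113]
 [142  38  42  42  41  41  41  41  39  39  42  18  18  18  20  18 143]
 [139  35  40  40  39  40  37  81 131 117  38  16  17  17  18  31 141]
 [141  36  40  41  40  36  21  16  20  78  34  39  30  32  39  38 140]
 [140  47  40  39  39  22  19  19  25  39  42  38  38  40  40  40 138]
 [136  53  40  40  41  21  21  19  17  19  19  22  41  39  39  38 133]
 [143  58  41  40  39  34  15  18  17  21  20  32  40  40  39  39 140]
 [135  74  40  40  41  41  34  20  15  16  32  42  39  40  39  38 141]
 [142  88  41  41  41  41  42  41  52  41  39  41  40  40  41  36 140]
 [ 42  18   4  42  40  39  39  41  40  39  41  41  41  41  39  36 143]
 [ 52   4   5  43  43  41  41  39  40  41  41  39  41  41  41  36 144]
 [ 48   6   3  49  48  49  50  48  50  50  49  50  49  51  48  46 140]]
```

>>> send_rows([
  [0, 30, 10, 0, 0, 0, 45],
  [-4, 50, 0, 0, 0, 0, 45],
  [-4, 55, 0, 0, 0, -0.02, 45],
  [-4, 55, 0, 0, 0, -0.02, 45],
  [-4, 55, 0, 0, 0, -0.02, 45],
  [-4, 55, 0, 0, 0, -0.02, 45],
  [-4, 55, 0, 0, 0, -0.02, 45],
  [-5, 55, 0, 0, 0, 0, 45],
  [-5, 55, 0, 0, 0, 0, 45],
  [-5, 55, 0, 0, 0, 0, 45],
  [-5, 50, 0, 0, 0, 0, 45],
  [-3, 36, -10, 0, 0, 0, 45],
])

```text
time_s: 23.88
tool_pos: [0.4519, 0.3379, 0.301]
tool_rot: [-0.0, 0.993, -0.122, -0.0]
contact_force: [-0.2, -0.8, -0.8]
grip_width: 0.0446
finger_force: 0.0
```

>>> send_rows([
  [0, 0, 0, 0, 0, 0, 45],
  [0, 0, 0, 0, 0, 0, 45],
])

```text
time_s: 24.12
tool_pos: [0.4532, 0.3342, 0.3003]
tool_rot: [0.001, 0.992, -0.123, -0.0]
contact_force: [-0.4, -0.0, 0.6]
grip_width: 0.0453
finger_force: 0.0
```

>>> send_rows([
  [1, 2, -35, 0, 0, 0, 45],
  [0, 1, -45, 0, 0, 0, 45],
  [0, 0, -40, 0, 0, 0, 45],
  [0, 0, -25, 0, 0, 0, 45],
  [0, 0, -9, 0, 0, 0, 45],
  [0, 0, 0, 0, 0, 0, 45],
  [0, 0, 0, 0, 0, 0, 10],
  [0, 0, 0, 0, 0, 0, 10],
  [0, 0, 0, 0, 0, 0, 10],
  [0, 0, 0, 0, 0, 0, 10],
  [0, 0, 0, 0, 0, 0, 10],
], grip_force=50)

```text
time_s: 25.5
tool_pos: [0.4557, 0.3374, 0.1474]
tool_rot: [0.0, 0.992, -0.124, 0.0]
contact_force: [-0.4, -1.5, 7.1]
grip_width: 0.0193
finger_force: 48.9
```

>>> send_rows([
  [0, 0, 15, 0, 0, 0, 10],
  [0, 0, 35, 0, 0, 0, 10],
  [0, 0, 45, 0, 0, 0, 10],
  [0, 0, 45, 0, 0, 0, 10],
  [0, -10, 30, 0, 0, 0, 10],
  [1, -40, 0, 0, 0, 0, 10],
  [2, -50, 0, 0, 0, 0, 10],
  [2, -50, 0, 0, 0, 0, 10],
  [2, -50, 0, 0, 0, 0, 10],
  [2, -50, 0, 0, 0, 0, 10],
  [2, -50, 0, 0, 0, 0, 10],
  [2, -50, 0, 0, 0, 0, 10],
])

```text
time_s: 27.0
tool_pos: [0.4677, -0.0142, 0.3171]
tool_rot: [0.001, 0.992, -0.123, 0.0]
contact_force: [1.6, -0.1, -0.6]
grip_width: 0.0194
finger_force: 49.2
```

>>> send_rows([
  [2, -40, 0, 0, 0, 0, 10],
  [1, -25, 0, 0, 0, 0, 10],
  [0, -5, 0, 0, 0, 0, 10],
  [0, 0, 0, 0, 0, 0, 10],
  [0, 0, 0, 0, 0, 0, 10],
])

```text
time_s: 27.62
tool_pos: [0.4711, -0.0814, 0.3163]
tool_rot: [0.0, 0.992, -0.123, -0.0]
contact_force: [0.9, 0.8, -1.5]
grip_width: 0.0197
finger_force: 49.2
```

```bash
python3 - <<'E'
from h import *
s=manip.read_state(); print(s["tool_pos"],s["grip_width"]); p=np.array(s["tool_pos"])
w=shot("wrist","w13.png"); a=shot("scene","c13.png"); b=shot("side","s13.png")
T=[]
for c,k,n in((w,2,"w"),(a,4,"c"),(b,4,"s")):
  u=proj(c,[p-[0,0,.137],p-[0,0,.022],[.4714,-.0832,.142]]); print(n,u.round(1).tolist())
  m=u.mean(0).astype(int); h=60 if k==4 else 100; x,y=max(m[0]-33*4//k,0),max(m[1]-h,0); f=c["frame"][y:y+2*h,x:x+66*4//k]; print(x,y)
  T.append(cv2.resize(f,(264,int(f.shape[0]*264/f.shape[1])),interpolation=cv2.INTER_CUBIC)[:480])
H=max(t.shape[0] for t in T); T=[cv2.copyMakeBorder(t,0,H-t.shape[0],0,0,0) for t in T]
cv2.imwrite("pics/m13.png",np.clip(np.hstack(T)*1.4,0,255).astype(np.uint8))
E
```

```text
[ 0.4710586  -0.08141179  0.31631082] 0.01966613869770896
w [[280.2, 200.8], [280.4, 261.9], [281.8, 189.2]]
214 117
c [[279.8, 167.9], [279.9, 145.5], [279.3, 174.3]]
246 102
s [[325.2, 170.7], [327.0, 133.7], [324.6, 181.6]]
292 102
```

View pics/m13.png

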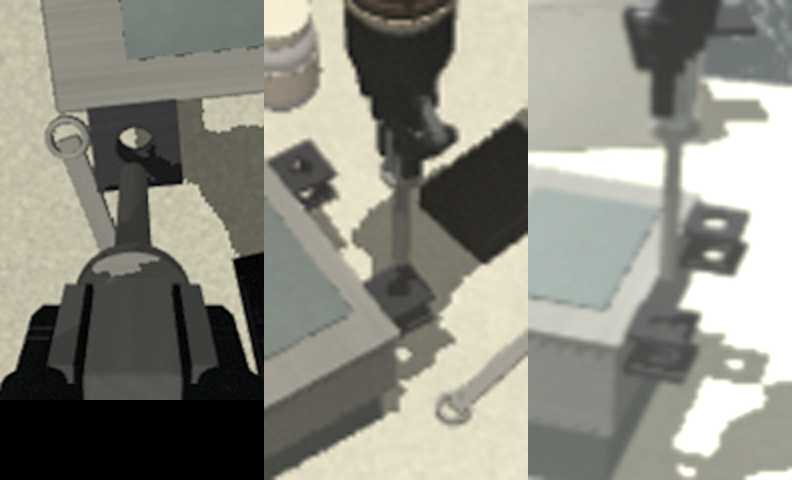

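The shaft tip, at about (280.5,200) in the wrist frame, and the hole, at (282,189.5), both lie within 1 px of prediction. I'll lower the pin carefully.

>>> send_rows([
  [0, -2, -10, 0, 0, 0, 10],
  [0, 0, -10, 0, 0, 0, 10],
  [0, 0, -5, 0, 0, 0, 10],
  [0, 0, 0, 0, 0, 0, 10],
  [0, 0, -8, 0, 0, 0, 10],
  [0, 0, -8, 0, 0, 0, 10],
  [0, 0, -8, 0, 0, 0, 10],
  [0, 0, 0, 0, 0, 0, 10],
])

```text
time_s: 28.78
tool_pos: [0.4706, -0.0849, 0.2663]
tool_rot: [0.001, 0.992, -0.124, -0.001]
contact_force: [0.1, -0.1, -1.5]
grip_width: 0.0193
finger_force: 49.2
```

>>> send_rows([
  [0.8, 1.2, 0, 0, 0, 0, 10],
  [0, 0, -8, 0, 0, 0, 10],
  [0, 0, -10, 0, 0, 0, 10],
  [0, 0, -10, 0, 0, 0, 10],
  [0, 0, -10, 0, 0, 0, 10],
  [0, 0, 0, 0, 0, 0, 10],
])

```text
time_s: 29.52
tool_pos: [0.4713, -0.0837, 0.228]
tool_rot: [0.001, 0.992, -0.124, -0.001]
contact_force: [0.1, 0.9, -1.6]
grip_width: 0.0189
finger_force: 49.2
```

Both holes are passed without contact, so I lower it the rest of the way.

>>> send_rows([
  [0, 0, -15, 0, 0, 0, 10],
  [0, 0, -15, 0, 0, 0, 10],
  [0, 0, -15, 0, 0, 0, 10],
  [0, 0, -10, 0, 0, 0, 10],
  [0, 0, -5, 0, 0, 0, 10],
  [0, 0, 0, 0, 0, 0, 10],
])

```text
time_s: 30.28
tool_pos: [0.4718, -0.0837, 0.1688]
tool_rot: [0.001, 0.992, -0.124, -0.001]
contact_force: [-0.2, 0.6, -1.8]
grip_width: 0.0194
finger_force: 49.2
```

>>> send_rows([
  [0, 0, -3, 0, 0, 0, 10],
  [0, 0, -2, 0, 0, 0, 10],
  [0, 0, 0, 0, 0, 0, 10],
  [0, 0, 0, 0, 0, 0, 10],
])

```text
time_s: 30.78
tool_pos: [0.472, -0.0838, 0.1644]
tool_rot: [0.001, 0.992, -0.124, -0.0]
contact_force: [-1.2, -0.6, 2.2]
grip_width: 0.0194
finger_force: 49.6
```

>>> send_rows([
  [0, 0, 0, 0, 0, 0, 45],
  [0, 0, 0, 0, 0, 0, 45],
  [0, 0, 0, 0, 0, 0, 45],
  [0, 0, 20, 0, 0, 0, 45],
  [0, 0, 40, 0, 0, 0, 45],
  [0, 0, 40, 0, 0, 0, 45],
  [0, 20, 35, 0, 0, 0, 45],
  [3, 45, 0, 0, 0, 0, 45],
  [4, 50, 0, 0, 0, 0, 45],
  [4, 50, 0, 0, 0, 0, 45],
  [4, 50, 0, 0, 0, 0, 45],
  [4, 50, 0, 0, 0, 0, 45],
])

```text
time_s: 32.28
tool_pos: [0.4908, 0.1827, 0.2991]
tool_rot: [0.001, 0.992, -0.124, -0.0]
contact_force: [0.5, -0.1, -0.4]
grip_width: 0.0449
finger_force: 0.0
```

>>> send_rows([
  [4, 50, 0, 0, 0, 0, 45],
  [4, 50, 0, 0, 0, 0, 45],
  [4, 40, 0, 0, 0, 0, 45],
  [0, 4, 0, 0, 0, 0, 45],
  [0, 0, 0, 0, 0, 0, 45],
  [0, 0, 0, 0, 0, 0, 45],
])

```text
time_s: 33.02
tool_pos: [0.5033, 0.3237, 0.2991]
tool_rot: [0.001, 0.992, -0.125, -0.0]
contact_force: [-0.4, 0.2, -0.2]
grip_width: 0.0452
finger_force: 0.0
```

```bash
python3 - <<'E'
from h import *
s=manip.read_state(); print(s["tool_pos"],s["tool_rot"])
w=shot("wrist","w14.png"); u=proj(w,[[.503,.3247,.176]])[0]; print(u); x,y=u.astype(int)
g=cv2.cvtColor(w["frame"],cv2.COLOR_BGR2GRAY); print(g[y-24:y+25:4,x-24:x+25:4])
# pin2 in place: bright handle top at z .193 in side & scene
for n in("scene","side"):
  c=shot(n,n[0]+"14.png"); u=proj(c,[[.4714,-.0832,.193],[.4714,-.0832,.145]]); print(n,u.round(1).tolist())
  g=cv2.cvtColor(c["frame"],cv2.COLOR_BGR2GRAY); o=cv2.cvtColor(cv2.imread("pics/c9.png" if n=="scene" else "pics/s8.png"),cv2.COLOR_BGR2GRAY)
  d=cv2.absdiff(g,o); x,y=u.mean(0).astype(int); m=d[y-25:y+25,x-20:x+20]>25; ys,xs=np.nonzero(m); print(len(xs),xs.min()+x-20,xs.max()+x-20,ys.min()+y-25,ys.max()+y-25)
E
```

```text
[0.50329929 0.32368161 0.29907872] [ 1.13524581e-03  9.92201411e-01 -1.24639218e-01 -3.68977025e-04]
[278.93023977 206.22119365]
[[ 49  41  38  46  93  92  91  92  91  86  19  18  17]
 [ 58  42  38  92  53  53  52  52  51  64  37  18  19]
 [ 68  40  36  93  55  55  54  53  53  44  46  18  21]
 [ 67  41  41  92  55  54  54  53  53  45  45  18  18]
 [ 77  41  37  93 121 117 120 119 115  96  37  16  18]
 [ 83  41  39  77 122 120 119 117 120  89  16  17  17]
 [ 79  39  38  39 117 114 119 119 114  86  17  17  18]
 [ 87  41  38  38 118 116 114 117 116  75  18  18  39]
 [ 90  39  38  39 115  55  57  55  79  56  17  18  36]
 [ 90  39  37  39  34  31  35  34  34  20  16  18  37]
 [ 96  39  38  37  39  32  30  29  54  36  37  38  30]
 [112  44  43  44  48  24  28  29  52  41  29  30  26]
 [120 129 123 131  66  25  30  28  57 116 127 124 124]]
scene [[279.3, 165.1], [279.3, 173.8]]
71 275 284 162 192
side [[325.4, 166.1], [324.6, 180.7]]
1076 304 343 148 197
```

>>> send_rows([
  [0, 1, -35, 0, 0, 0, 45],
  [0, 0, -45, 0, 0, 0, 45],
  [0, 0, -40, 0, 0, 0, 45],
  [0, 0, -24, 0, 0, 0, 45],
  [0, 0, -9, 0, 0, 0, 45],
  [0, 0, 0, 0, 0, 0, 45],
  [0, 0, 0, 0, 0, 0, 10],
  [0, 0, 0, 0, 0, 0, 10],
  [0, 0, 0, 0, 0, 0, 10],
  [0, 0, 0, 0, 0, 0, 10],
  [0, 0, 0, 0, 0, 0, 10],
])

```text
time_s: 34.55
tool_pos: [0.5034, 0.3268, 0.1474]
tool_rot: [0.0, 0.992, -0.124, 0.0]
contact_force: [0.1, -0.4, 6.4]
grip_width: 0.0192
finger_force: 49.2
```

>>> send_rows([
  [0, 0, 15, 0, 0, 0, 10],
  [0, 0, 35, 0, 0, 0, 10],
  [0, 0, 45, 0, 0, 0, 10],
  [0, 0, 45, 0, 0, 0, 10],
  [0, 0, 45, 0, 0, 0, 10],
  [-2, -10, 15, 0, 0, 0, 10],
  [-4, -40, 0, 0, 0, 0, 10],
  [-4, -50, 0, 0, 0, 0, 10],
  [-5, -50, 0, 0, 0, 0, 10],
  [-5, -50, 0, 0, 0, 0, 10],
  [-5, -50, 0, 0, 0, 0, 10],
  [-5, -50, 0, 0, 0, 0, 10],
])

```text
time_s: 36.05
tool_pos: [0.4716, 0.0241, 0.3455]
tool_rot: [0.001, 0.992, -0.124, -0.001]
contact_force: [0.6, -1.2, -1.2]
grip_width: 0.0192
finger_force: 49.1
```

>>> send_rows([
  [-4, -50, 0, 0, 0, 0, 10],
  [-4, -50, 0, 0, 0, 0, 10],
  [-5, -50, 0, 0, 0, 0, 10],
  [-5, -45, 0, 0, 0, 0, 10],
  [-3, -35, 0, 0, 0, 0, 10],
  [-1, -20, -10, 0, 0, 0, 10],
  [0, -5, -19, 0, 0, 0, 10],
  [0, 0, 0, 0, 0, 0, 10],
  [0, 0, 0, 0, 0, 0, 10],
])

```text
time_s: 37.17
tool_pos: [0.451, -0.2278, 0.3172]
tool_rot: [0.0, 0.992, -0.123, -0.001]
contact_force: [-0.1, -0.1, -0.6]
grip_width: 0.0194
finger_force: 49.1
```

```bash
python3 - <<'E'
from hole import *
s=manip.read_state(); p=np.array(s["tool_pos"]); print(p)
w=shot("wrist","w15.png"); q=[.4494,-.2316,.142]
print(proj(w,[p-[0,0,.137],p-[0,0,.1],q])); 
x,y=proj(w,[q])[0].astype(int); g=cv2.cvtColor(w["frame"],cv2.COLOR_BGR2GRAY); print(x-22,y-24); print(g[y-24:y+30:2,x-22:x+23:2])
E
```

```text
[ 0.45101587 -0.22781643  0.31720289]
[[280.18798102 200.74403912]
 [280.24533233 214.51885172]
 [284.2297426  190.32888398]]
262 166
[[ 94  94  94  95  95  94  96  96  96  96  96  96  95  95  95  95  95  95
   95  87  80  84  88]
 [ 96  97  96  95  96  97  97  97  96  91  82  83  74  73  63  53  48  41
   37  38  38  49  63]
 [ 85  83  77  73  67  57  55  46  37  37  38  39  39  39  38  39  38  39
   39  39  40  46  68]
 [ 38  40  40  40  39  40  39  40  39  39  37  39  39  40  41  39  41  39
   39  40  40  46  67]
 [ 40  40  40  42  42  41  41  41  42  41  40  39  40  41  41  40  40  38
   40  39  40  42  66]
 [ 39  40  40  40  40  41  41  40  40  40  39  40  39  40  41  41  41  40
   41  40  40  39  68]
 [ 38  39  41  40  42  41  41  41  41  41  41  41  41  41  40  41  40  41
   40  41  40  38  67]
 [ 40  41  42  42  42  41  40  41  40  36  32  36  33  38  41  40  39  41
   39  39  38  37  66]
 [ 38  42  41  40  41  39  41  38  52 110 115  66  67  56  33  39  38  38
   39  39  40  38  64]
 [ 35  40  39  40  39  39  39  50 131 130 135  64  67  65  63  38  40  40
   40  40  40  39  
[... 953 characters left out ...]
 20  19  19  14  14]
 [137  74  40  39  40  40  44  47  47  45  43  41  38  26  30  17  17  17
   18  19  19  18  15]
 [132  89  39  40  35  31  42  48  46  44  43  39  38  28  17  19  18  14
   17  15  15  14   9]
 [131  93  40  42  22  16  41  49  46  46  42  38  37  26  30  54  72  97
  103 102 111 124 134]
 [133 104  28   8  31  56  45  47  47  46  43  39  37  71 137 137 135 137
  134 132 137 137 133]
 [135 131 129 142 139 141  58  47  46  45  43  40  38  71 138 139 135 137
  135 130 133 134 132]
 [141 131 132 134 136 139  53  47  47  46  42  41  37  48 140 138 131 133
  132 135 139 134 128]
 [135 133 137 133 132 138  48  47  48  47  41  39  36  48 140 137 132 136
  131 133 135 131 130]]
```

>>> send_rows([
  [-1.5, -3, -10, 0, 0, 0, 10],
  [0, 0, -10, 0, 0, 0, 10],
  [0, 0, -5, 0, 0, 0, 10],
  [0, 0, 0, 0, 0, 0, 10],
  [0, 0, 0, 0, 0, 0, 10],
])

```text
time_s: 37.85
tool_pos: [0.4495, -0.2317, 0.2923]
tool_rot: [0.001, 0.992, -0.124, -0.0]
contact_force: [0.7, 0.4, -2.1]
grip_width: 0.0193
finger_force: 49.1
```

>>> send_rows([
  [0, 0.8, -8, 0, 0, 0, 10],
  [0, 0, -8, 0, 0, 0, 10],
  [0, 0, -8, 0, 0, 0, 10],
  [0, 0, -8, 0, 0, 0, 10],
  [0, 0, -8, 0, 0, 0, 10],
  [0, 0, 0, 0, 0, 0, 10],
])

```text
time_s: 38.6
tool_pos: [0.4489, -0.2308, 0.2513]
tool_rot: [0.0, 0.992, -0.124, -0.001]
contact_force: [0.1, -0.0, -1.3]
grip_width: 0.0193
finger_force: 49.1
```

>>> send_rows([
  [0, 0, -9, 0, 0, 0, 10],
  [0, 0, -9, 0, 0, 0, 10],
  [0, 0, -9, 0, 0, 0, 10],
  [0, 0, -14, 0, 0, 0, 10],
  [0, 0, -15, 0, 0, 0, 10],
  [0, 0, -15, 0, 0, 0, 10],
  [0, 0, -12, 0, 0, 0, 10],
  [0, 0, -2, 0, 0, 0, 10],
  [0, 0, -2, 0, 0, 0, 10],
  [0, 0, 0, 0, 0, 0, 10],
])

```text
time_s: 39.85
tool_pos: [0.4496, -0.231, 0.1654]
tool_rot: [0.001, 0.992, -0.124, -0.0]
contact_force: [-0.5, 0.0, -1.6]
grip_width: 0.0192
finger_force: 49.1
```

>>> send_rows([
  [0, 0, -1.5, 0, 0, 0, 10],
  [0, 0, 0, 0, 0, 0, 10],
  [0, 0, 0, 0, 0, 0, 45],
  [0, 0, 0, 0, 0, 0, 45],
  [0, 0, 0, 0, 0, 0, 45],
  [0, 0, 20, 0, 0, 0, 45],
  [0, 0, 40, 0, 0, 0, 45],
  [0, 0, 40, 0, 0, 0, 45],
  [0, 0, 40, 0, 0, 0, 45],
  [20, 30, 0, 0, 0, 0, 45],
  [20, 40, 0, 0, 0, 0, 45],
  [0, 0, 0, 0, 0, 0, 45],
])

```text
time_s: 41.35
tool_pos: [0.4907, -0.1572, 0.3037]
tool_rot: [-0.0, 0.993, -0.121, -0.0]
contact_force: [-0.9, 0.0, 0.0]
grip_width: 0.0452
finger_force: 0.0
```

```bash
python3 - <<'E'
from h import *
s=manip.read_state(); print(s["time_s"],s["tool_pos"],s["grip_width"])
w=shot("wrist","w16.png"); g=cv2.cvtColor(w["frame"],cv2.COLOR_BGR2GRAY)
# collar top rim (z .148) and handle top (z .193) expected vs seen
for p in([.4714,-.0832],[.4494,-.2316]):
  u=proj(w,[[*p,.193],[*p,.148]]); print(u.round(1).tolist()); x,y=u[0].astype(int)
  print(x-28,y-28); print(g[y-28:y+29:4,x-28:x+29:4])
E
```

```text
41.35 [ 0.49065364 -0.15722785  0.30367709] 0.04518000333996495
[[200.1, 251.5], [211.1, 231.3]]
172 223
[[135 131 126 131 125  39  36  97  91  91  91  91  94  66  40]
 [129 132 130 126 125  39  84  58  56  55  54  54  43  45  29]
 [129 130 132 129 134  35  78  56  56  56  56  50  43  47  38]
 [127 126 126 129 131  46  58  58  56  57  56  43  42  48  36]
 [129 129 128 132 131  61  58  58  57  56  51  43  43  47  17]
 [129 133 140 138 129 113 113 116 111 113  60  43  42  30  17]
 [129 135 126 129 131 121 121 117 123 120  74  43  40  39  39]
 [129 136 131 133 133 117 118 120 120 117  85  41  96 129 136]
 [130 134 128 130 131 119 117 114 120 118  90  78  94  48 128]
 [128 130 129 136 129 116 119 118 116 115  94  93  95  92 134]
 [134 130 134 121 131 118 115 119 121 120 120 105  49  49  36]
 [132 133 135 131 131 128 133 127 133 134 127  87  47  48   6]
 [126 132 135 123 131 127 132 134 132 110 110  46  49  49   7]
 [125 126 129 131 128 131 133 132  22  10   9  48  49  37   3]
 [136 131 131 124 127 130 128  34  11   9  46  48  49   3   6]]
[[380.1, 235.9], [366.2, 217.5]]
352 207
[[ 36  4
[... 237 characters left out ...]
5 131]
 [ 47  43  42  45  48  50  50  48  48  57  68  69  66  67 130]
 [ 47  43  44  41  55  59  60  62  59  61  67  67  67  65 138]
 [ 18  44  43  42  55  59  60  60  60  59  66  65  66  60 129]
 [ 19  16  42  42  57  58  59  59  59  59  68  68  68  84 129]
 [ 67  69  65  42  58  59  57  60  60  59  67  67  68 138 136]
 [ 67  70  67  45  58  61  57  57  57  59  68  64  66 134 131]
 [ 67  68  69  67  60  61  61  59  58  61  66  67  65 136 132]
 [ 67  69  68  68  70  69  66  65  63  65  65  70  67 136 130]
 [ 69  68  65  65  67  67  67  70  66  66  66  64  62 136 135]
 [ 69  70  70  65  64  68  65  68  65  67  66  65  67 138 131]
 [ 67  68  66  68  67  67  66  65  67  66  68  67  66 129 130]]
```

```bash
python3 - <<'E'
from h import *
c=shot("side"); g=cv2.cvtColor(c["frame"],cv2.COLOR_BGR2GRAY)
for p in([.4714,-.0832],[.4494,-.2316]):
  u=proj(c,[[*p,.193],[*p,.148],[*p,.142]]); print(u.round(1).tolist()); x,y=u[0].astype(int); print(x-14,y-10); print(g[y-10:y+24,x-14:x+16:2])
E
```

```text
[[325.4, 166.1], [324.7, 179.8], [324.6, 181.6]]
311 156
[[125 125 126 126 125 124 117 143 145 145 115  74  85  89  97]
 [126 125 126 125 125 124 125 146 146 144  93  64  80  84  88]
 [125 125 125 126 125 124 134 146 145 139  70  56  72  83  85]
 [126 125 125 125 125 118 142 146 146 126  59  55  60  72  77]
 [126 126 125 125 125 108 144 146 146 100  59  55  55  59  63]
 [126 125 126 125 123 116 146 147 146  87  69  55  55  57  58]
 [126 125 126 125 120 131 147 147 146  85  71  55  55  66  70]
 [126 126 125 125 117 142 147 147 142  82  67  54  55  75  82]
 [126 126 126 124 123 147 147 146 135  80  61  54  56  79  86]
 [126 126 126 124 124 148 150 178 148  98  60  54  66  89  85]
 [126 126 126 121 140 149 161 184 174 160  82  54  59  74  74]
 [127 125 125 125 146 149 173 183 181 171  79  55  55  59  59]
 [126 126 124 120 148 146 162 183 181 154  72  59  57  56  56]
 [126 125 120 118 148 144 132 141 159 121  78  95  87  60  57]
 [126 126 118 139 148 142 119 120 127  99  84 153 165  82  69]
 [125 125 126 147 149 143 118 118 114  93  86 174 182  90  97]
 [125 125 133 148 149 144 118 118 1
[... 2599 characters left out ...]
3 203]
 [128 145 146 139  89  96 100 102  97 108 139 178 202 201 202]
 [137 146 146 128  80  92 100 101 101  85  76 147 200 201 201]
 [143 145 145 115  74  85  89  97  96  82  60 148 199 202 202]
 [146 146 144  93  64  80  84  88  88  81  62 164 200 202 203]
 [146 145 139  70  56  72  83  85  86  76  72 186 201 202 202]
 [146 146 126  59  55  60  72  77  84  63  86 197 200 200 201]
 [146 146 100  59  55  55  59  63  67  57 118 199 201 201 202]
 [147 146  87  69  55  55  57  58  57  57 143 199 201 202 203]
 [147 146  85  71  55  55  66  70  57  57 108 180 201 202 203]
 [147 142  82  67  54  55  75  82  58  55  69 166 201 201 204]
 [146 135  80  61  54  56  79  86  60  56  66 176 203 202 202]]
```

```bash
python3 -c "
from station import manip; print(manip.hand_in())"
```

```text
the job is handed in; nothing more can be done
None
```

I laid both grey magazines that were on the counter in the box, shut the lid, and set one locking pin through each hasp; my last camera check showed both handles and collars at the height expected for fully home pins. I then handed the job in, at about 41 s of the 210 s limit, and no verdict came back.

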